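# Open the yellow extraction damper

### The job

Two bench-top fume extraction boxes each have a damper lever held in a notched gate. On the box with the yellow knob, lift the lever out of the middle notch, swing it over to the end notch beside the green disc and lower it fully home in that notch, then let go. Leave the blue-knobbed lever alone.

Things in the scene. Friction and masses are not known exactly. Their poses are not given: they have to be found in the camera images.
- yellow_knob (a point): Centre of the upright round yellow knob, 32 mm across, 47 mm tall, at the end of a steel lever on top of a fixed white box (240 x 260 x 70 mm high). Lever down: knob centre 130 mm above the bench. A bar 10 mm wide runs from under the knob to the pivot, its top 30 mm below the knob centre. Lever 0.15 to 0.31 kg; swings with about 1 N of friction, stays where swung, falls when let go.
- yellow_pivot (a point): Point on the lever's upright swing axis, 130 mm above the bench; the level lift hinge passes through it too, so the knob centre is always 160 mm from it, swinging or lifting. z is up, -x points along the middle notch, roughly towards the robot; the lever swings 28 degrees to either side of that.
- yellow_lift (a joint): Lift of the lever, rad: 0 down, 0.5 fully up. The gate, an arc 120 mm from the pivot, has teeth 18 mm high between three notches at -25, 0 and +25 degrees, each 26 mm wide (the knob may be 10 mm off a notch's centre to either side). The lever starts down in the middle one. Teeth are cleared at 0.17 rad, the knob 27 mm up; 35 to 45 mm up is comfortable, 75 mm the limit.
- green_marker: Green disc, 26 mm across, 5 mm high, fixed on top of the yellow knob's box; origin at its underside, 70 mm above the bench. It lies 205 mm from the swing axis, straight out along the line of the end notch where the lever must go (left or right, it varies), 45 mm beyond the knob centre when the lever is there. A red disc marks the opposite end notch.
- blue_knob (a point): Centre of the blue knob on the lever of the other, otherwise equal box, which has a green and a red disc of its own. That lever already stands down in an end notch and must not be moved. The two boxes stand side by side, either way round.

How it is judged:
By the outcome, as a careful person would: the job done as asked, in the order asked, and still so for the second after the job is handed in, with the robot touching nothing.
It also fails if it takes over 32 s, if anything falls off the work surface, if the arm or the gripper's body presses on something with over 40 N, if the wrist force passes 120 N, or if a joint passes its speed limit or range.

### The arm

A 6-joint arm with a two-finger parallel gripper is mounted at the origin on the work surface. World frame = base frame: x ahead of the robot, y to its left, z up, the work surface at z = 0. Lengths are in mm, angles in rad, forces in N, time in s.
With the tool pointing down it reaches from about 350 to 975 mm from the base axis. Payload 7.1 kg.
Tool frame: the origin (TCP) lies at the very end of the fingers, on their centre line; the grasp point (between the pads) lies 19 mm behind it; x points along the fingers, y is the direction in which the jaws open and shut, and the axes are right-handed (so a half turn about x gives the same grasp; the last joint's range is limited). The gripper opens to 88 mm and grips with 3 to 60 N. Pads are 20 mm wide; open, the fingers measure 115 mm over their backs; the gripper's body (75 mm by 178 mm) begins 61 mm behind the grasp point.
Start: joints at [1.25, 0.423, 1.63, -0, 1.089, -0.019], TCP at [185.743, 596.745, 222.675] pointing down, gripper open.
Joint ranges: [-3, 3], [-0.9, 2.11], [0.09, 2.58], [-1.31, 4.45], [0.11, 2.69], [-2.54, 2.54]. Speed limits (rad/s): [2.39, 2.39, 3.01, 3.14, 3.14, 3.14].

### API

Orientations are given as a rotation vector (axis times angle).
In Python, from workcell import ctrl gives the robot as it stands. The module is installed in compiled form; this text tells all that it offers.
- The arm moves only by the tool carry_out, never from a script. Its argument "commands" is a list of rows, each a list of 6 numbers: the shift along the tool's x, y, z in m, then the turn, a rotation vector about the tool's x, y, z in degrees. In form: [[tx, ty, tz, rx, ry, rz], ...]. A call has 1 to 8 rows; each row shifts and turns the pose as measured when the row begins, along the tool's axes as they then stand; what a row does not reach is not made up. A row lasts 1/8 s, in which the tool goes at most 62.5 mm and 10.7 degrees, less where a joint would pass 70% of its speed; a pose out of reach is approached as far as the arm can. A call with a gripper value outside its range is refused whole. "grip" is the closure, from 0 (fully open) to 1 (shut), set as the call begins (left out, the last holds). The fingers move at their own pace and stop on an object; the grip force is fixed at half the most. Time passes only in rows, so rows that do not move let the fingers close. It gives the time, the measured TCP pose, the force and the opening at its end, in the units of the state.
- ctrl.get_obs(): the state, without advancing time (a new reading comes with each control period).
- ctrl.get_image(name): name is "side" or "top"; returns a dict with "pixels" (400x640x3 uint8, blue, green, red), "intrinsics" (3x3 intrinsics, pixels), "rvec" (rotation vector, rad) and "tvec" (3), from world to camera coordinates, as OpenCV has them. Camera axes: x right, y down, z forward; pixel columns grow to the right and rows downward; lengths in mm; the calibration is good to about 2 mm. A picture is of the moment at which its call begins. There is no depth.
- ctrl.close_job(): hands the job in, once; it reports no verdict.
The state is a dict: "t": time; "qpos": joint angles; "qvel": joint speeds; "joint_torque": joint torques, N m; "ee_pos": TCP position; "orientation": TCP orientation; "ft_force": force on the tool from outside, world axes, zero at the start; "moment": the same for the moment, N m; "width": finger opening in mm.
Only numpy, scipy, OpenCV 4.12 (cv2) and the standard library are available. Lean on these libraries where they do the work, as an engineer would, in place of code of your own. Each camera call takes 0.05 s, during which the arm holds its last target. There are 200 camera calls.

## Working session

There is one attempt and no reset: what is moved stays moved. The work goes in short steps, Python scripts to look and compute and a tool call to move; the robot and the scene stay as the last step left them, time stands still between calls to the robot, and variables do not carry over. Pictures are saved under pics/ and viewed, about 8 in all and at most 12, crops included, and the job is handed in when it is done.

Besides the shell and the picture viewer there is one more tool, called after "Call:" by a JSON object that holds its "api" and its "payload". carry_out: Moves the arm, as the interface text tells. Its arguments: {"type":"object","properties":{"commands":{"type":"array"},"grip":{"type":"number"}},"required":["commands"]}

```bash
mkdir -p pics
cat > h.py <<'E'
import numpy as np, cv2
from workcell import ctrl
def grab(n,f=None):
    d=ctrl.get_image(n)
    if f: cv2.imwrite('pics/'+f,d['pixels'])
    return d
def ray(d,u,v):
    R,_=cv2.Rodrigues(np.array(d['rvec'],float)); t=np.array(d['tvec'],float).ravel()
    K=np.array(d['intrinsics'],float)
    return -R.T@t, R.T@np.linalg.solve(K,[u,v,1.])
def plane(d,u,v,z):
    o,r=ray(d,u,v); return o+r*(z-o[2])/r[2]
def tri(d1,p1,d2,p2):
    o1,r1=ray(d1,*p1);o2,r2=ray(d2,*p2)
    s=np.linalg.lstsq(np.c_[r1,-r2],o2-o1,rcond=None)[0]
    a,b=o1+s[0]*r1,o2+s[1]*r2
    return (a+b)/2,np.linalg.norm(a-b)
H={'yellow':(22,35),'green':(45,85),'blue':(95,130),'red':(172,8)}
def blobs(d,c,amin=15):
    h=cv2.cvtColor(d['pixels'],cv2.COLOR_BGR2HSV).astype(int); a,b=H[c]
    m=(h[...,0]>=a)&(h[...,0]<=b) if a<b else (h[...,0]>=a)|(h[...,0]<=b)
    m&=(h[...,1]>110)&(h[...,2]>50)
    n,_,s,ce=cv2.connectedComponentsWithStats(m.astype(np.uint8))
    return [(ce[i].round(1).tolist(),s[i].tolist()) for i in range(1,n) if s[i][4]>=amin]
E
python3 - <<'E'
from h import *
for n in('top','side'):
    d=grab(n,n+'1.png'); print(n,ray(d,320,200)[0].round(),ray(d,320,200)[1].round(2),d['intrinsics'][0][0])
    for c in H: print(c,blobs(d,c))
print(ctrl.get_obs())
E
```

```text
top [514.  -2. 842.] [ 0.16 -0.   -0.99] 381.1640492396719
yellow [([433.4, 246.1], [425, 239, 17, 15, 185])]
green [([467.5, 255.9], [462, 251, 12, 11, 110]), ([185.3, 265.8], [180, 260, 12, 12, 113])]
blue [([183.2, 242.9], [174, 235, 20, 16, 264]), ([480.6, 334.9], [476, 315, 11, 41, 126]), ([509.3, 344.6], [481, 317, 57, 56, 2201])]
red [([271.9, 265.2], [266, 259, 13, 13, 128]), ([381.0, 265.2], [375, 259, 13, 13, 127])]
side [ 260. -605.  585.] [ 0.46  0.73 -0.5 ] 366.29309009137086
yellow [([339.1, 281.3], [331, 268, 17, 28, 371])]
green [([475.3, 3.5], [472, 0, 8, 9, 17]), ([224.4, 131.6], [206, 119, 38, 26, 623]), ([225.7, 204.2], [222, 202, 8, 5, 28]), ([291.7, 238.7], [252, 221, 84, 35, 194]), ([409.4, 344.6], [370, 303, 88, 77, 242]), ([362.6, 342.5], [356, 337, 14, 12, 139])]
blue [([239.7, 182.7], [234, 174, 13, 19, 195]), ([52.4, 244.0], [5, 224, 100, 38, 226])]
red [([48.4, 89.3], [30, 79, 35, 22, 452]), ([53.7, 122.6], [32, 109, 38, 37, 493]), ([70.6, 112.2], [68, 108, 6, 8, 30]), ([252.9, 234.1], [248, 231, 11, 7, 62]), ([299.6, 286.6], [294, 282, 12, 10, 100])]
{'t': 0.1, 'qpos': array([ 1.25000157e+00,  4.23743931e-01,  1.63056357e+00, -4.66541908e-05,
        1.08860082e+00, -1.89658507e-02]), 'qvel': array([-0.00090792, -0.00215298, -0.00246864,  0.00081103,  0.00063415,
        0.00233556]), 'joint_torque': array([-2.43520126e-04, -5.45620036e+01, -2.74323517e+01,  6.44304184e-02,
        1.88310927e-02, -8.14131909e-05]), 'ee_pos': array([185.60930826, 596.30582091, 222.01187011]), 'orientation': array([ 0.23585498,  1.55796733, -0.23790928]), 'ft_force': array([ 0.65319386, -0.34818495, -0.22643093]), 'moment': array([ 0.05062981, -0.01171869,  0.00545372]), 'width': 88.06497826426941}
```

```bash
python3 -c "
import cv2,numpy as np
a=np.vstack([cv2.imread('pics/top1.png'),cv2.imread('pics/side1.png')]);cv2.imwrite('pics/both.png',cv2.resize(a,(480,600),interpolation=cv2.INTER_AREA))"
```

```text
(no output)
```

View pics/both.png

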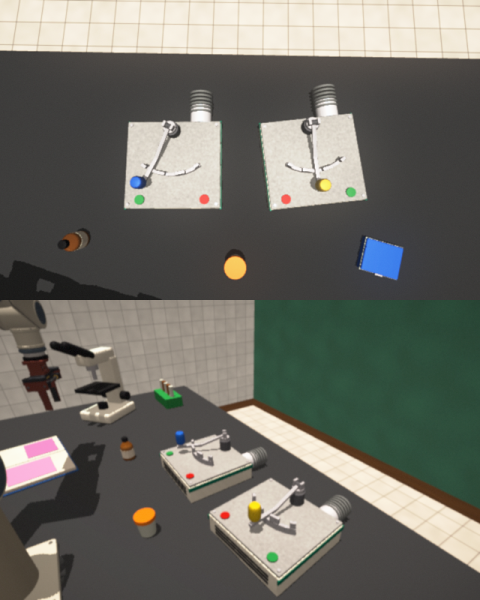

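Run:
```python
from h import *
t=grab('top');s=grab('side')
P=np.array
g=plane(t,467.5,255.9,75);r=plane(t,381.0,265.2,75)
print('g',g,tri(t,(467.5,255.9),s,(362.6,342.5)));print('r',r,tri(t,(381,265.2),s,(299.6,286.6)))
print('gr dist (173.3)',np.linalg.norm(g-r))
k,e=tri(t,(433.4,246.1),s,(339.1,281.3));print('knob',k,e, 'top-face guess',plane(t,433.4,246.1,150))
m=(g+r)/2;m[2]=0
u=(g-r);u[2]=0;u/=np.linalg.norm(u);f=P([-u[1],u[0],0]); f*=np.sign(f[0])
pv=m+f*205*np.cos(np.radians(25));pv[2]=130
print('pivot',pv,'middle knob',pv-160*f,'dist meas',np.linalg.norm((k-pv)[:2]))
dg=g-pv;dg[2]=0;dg/=np.linalg.norm(dg)
print('end knob',pv+160*dg,'heading -f',np.degrees(np.arctan2(*(-f)[[1,0]])),'end',np.degrees(np.arctan2(dg[1],dg[0])))
print('blue',tri(t,(183.2,242.9),s,(239.7,182.7)))
o=ctrl.get_obs();R,_=cv2.Rodrigues(o['orientation']);print(R.round(3))
```

```text
g [ 531.28445073 -297.44173987   75.        ] (array([ 530.76895903, -297.42557861,   74.22011199]), np.float64(1.2156302577196871))
r [ 508.93124411 -126.23313392   75.        ] (array([ 508.3830454 , -126.09393682,   74.32424433]), np.float64(1.1946357253310909))
gr dist (173.3) 172.66167090120388
knob [ 544.47433981 -211.31549541  136.20138121] 3.8711325600613815 top-face guess [ 545.55887002 -208.14183623  150.        ]
pivot [ 704.33736897 -187.78420348  130.        ] middle knob [ 545.68387738 -208.4981989   130.        ] dist meas 161.58561134609997
end knob [ 569.18656808 -273.42450367  130.        ] heading -f -172.5614682947661 end -147.63900535260382
blue (array([540.82903051, 249.83465472, 133.87006131]), np.float64(0.971862516740852))
[[-0.     0.297  0.955]
 [-0.001  0.955 -0.297]
 [-1.    -0.001 -0.   ]]
```

```bash
cat >> h.py <<'E'
from scipy.spatial.transform import Rotation as Ro
PV=np.array([704.3,-187.8,130.]); A0=187.44; A1=212.36   # headings pivot->knob, deg
def knob_pose(a,lift,hgt,):
    "tool pose holding the knob: heading a deg, lift rad, TCP hgt mm above knob centre along the knob's axis"
    r=np.array([np.cos(np.radians(a)),np.sin(np.radians(a)),0]);up=np.array([0,0,1.])
    y=np.cross(r,-up)
    q=Ro.from_rotvec(np.cross(r,up)*lift)   # lifts r towards up
    B=q*Ro.from_matrix(np.c_[-up,y,r])
    return PV+q.apply(160*r+hgt*up),B
def plan(goals):
    "goals: list of (pos,Rot,nrows); rows in tool axes, m and deg"
    o=ctrl.get_obs();p=o['ee_pos'];B=Ro.from_rotvec(o['orientation'])
    for gp,gB,n in goals:
        w=(B.inv()*gB).as_rotvec(); p0,B0=p,B
        for i in range(n):
            p2=p0+(gp-p0)*(i+1)/n;B2=B0*Ro.from_rotvec(w*(i+1)/n)
            print([*((B.inv().apply(p2-p)/1000).round(4)),*((B.inv()*B2).as_rotvec(degrees=True).round(1))])
            p,B=p2,B2
def st():
    o=ctrl.get_obs();print('t',o['t'],'q',o['qpos'].round(2),'p',o['ee_pos'].round(1),'F',o['ft_force'].round(1),'w',o['width'].round(1))
E
python3 - <<'E'
from h import *
s=grab('side');print('microscope foot',plane(s,133,153,0))
p,B=knob_pose(A0,0,70);print(p,B.as_matrix().round(2))
plan([(p,B,16)])
E
```

```text
microscope foot [ 353.65810685 1012.4988122     0.        ]
[ 545.64703929 -208.51806115  200.        ] [[-0.    0.13 -0.99]
 [ 0.   -0.99 -0.13]
 [-1.    0.    0.  ]]
[np.float64(0.0014), np.float64(-0.0414), np.float64(0.0364), np.float64(9.7), np.float64(0.0), np.float64(0.0)]
[np.float64(0.0014), np.float64(-0.0346), np.float64(0.0429), np.float64(9.7), np.float64(0.0), np.float64(0.0)]
[np.float64(0.0014), np.float64(-0.0269), np.float64(0.0481), np.float64(9.7), np.float64(0.0), np.float64(0.0)]
[np.float64(0.0014), np.float64(-0.0184), np.float64(0.052), np.float64(9.7), np.float64(0.0), np.float64(0.0)]
[np.float64(0.0014), np.float64(-0.0094), np.float64(0.0543), np.float64(9.7), np.float64(0.0), np.float64(0.0)]
[np.float64(0.0014), np.float64(-0.0001), np.float64(0.0551), np.float64(9.7), np.float64(0.0), np.float64(0.0)]
[np.float64(0.0014), np.float64(0.0092), np.float64(0.0543), np.float64(9.7), np.float64(0.0), np.float64(0.0)]
[np.float64(0.0014), np.float64(0.0182), np.float64(0.052), np.float64(9.7), np.float64(0.0), np.float64(0.0)]
[np.float64(0.0014), np.float64(
[... 162 characters left out ...]
oat64(0.0), np.float64(0.0)]
[np.float64(0.0014), np.float64(0.0412), np.float64(0.0366), np.float64(9.7), np.float64(0.0), np.float64(0.0)]
[np.float64(0.0014), np.float64(0.0468), np.float64(0.0291), np.float64(9.7), np.float64(0.0), np.float64(0.0)]
[np.float64(0.0014), np.float64(0.051), np.float64(0.0208), np.float64(9.7), np.float64(0.0), np.float64(0.0)]
[np.float64(0.0014), np.float64(0.0538), np.float64(0.0119), np.float64(9.7), np.float64(0.0), np.float64(0.0)]
[np.float64(0.0014), np.float64(0.0551), np.float64(0.0027), np.float64(9.7), np.float64(0.0), np.float64(0.0)]
[np.float64(0.0014), np.float64(0.0547), np.float64(-0.0067), np.float64(9.7), np.float64(0.0), np.float64(0.0)]
```

Call:
{"api": "carry_out", "payload": {"commands": [[0.001,-0.041,0.036,9.7,0,0],[0.001,-0.035,0.043,9.7,0,0],[0.001,-0.027,0.048,9.7,0,0],[0.001,-0.018,0.052,9.7,0,0],[0.001,-0.009,0.054,9.7,0,0],[0.001,0,0.055,9.7,0,0],[0.001,0.009,0.054,9.7,0,0],[0.001,0.018,0.052,9.7,0,0]], "grip": 0}}

```text
t: 1.25
ee_pos: [362.3, 184.4, 214.1]
orientation: [1.302, 1.149, -1.295]
ft_force: [0.7, -0.3, -0.0]
width: 88.0
```

```bash
sed -i 's/print(\[\*(/print([float(x) for x in [*(/; s/round(1))\])$/round(1))]])/' h.py
python3 - <<'E'
from h import *
st()
p,B=knob_pose(A0,0,70)
plan([(p,B,8)])
E
```

```text
Traceback (most recent call last):
  File "h.py", line 44, in st
    o=ctrl.get_obs();print('t',o['t'],'q',o['qpos'].round(2),'p',o['ee_pos'].round(1),'F',o['ft_force'].round(1),'w',o['width'].round(1))
                                                                                                                     ^^^^^^^^^^^^^^^^
AttributeError: 'float' object has no attribute 'round'
```

Tracking is accurate, so I continue with the second half as planned.

Call:
{"api": "carry_out", "payload": {"commands": [[0.001,0.026,0.047,9.7,0,0],[0.001,0.034,0.042,9.7,0,0],[0.001,0.041,0.036,9.7,0,0],[0.001,0.046,0.029,9.7,0,0],[0.001,0.05,0.021,9.7,0,0],[0.001,0.053,0.012,9.7,0,0],[0.001,0.054,0.003,9.7,0,0],[0,0.05,-0.006,8,0,0]]}}

```text
t: 2.25
ee_pos: [518.4, -232.5, 208.1]
orientation: [2.193, 0.087, -2.174]
ft_force: [0.4, 0.2, 0.4]
width: 87.9
```

```bash
sed -i "s/o\['width'\].round(1)/round(o['width'],1)/" h.py
python3 - <<'E'
from h import *
st()
p,B=knob_pose(A0,0,40);p2,_=knob_pose(A0,0,-16)
plan([(p,B,2),(p2,B,3)])
s=grab('side','s2.png');cv2.imwrite('pics/s2c.png',cv2.resize(s['pixels'][180:400,180:480],(600,440)))
E
```

```text
t 2.25 q [-0.45  0.36  1.77  0.01  1.01  1.04] p [ 518.4 -232.5  208.1] F [0.4 0.2 0.4] w 87.9
[0.0192, -0.0109, -0.0144, -1.5, -0.3, 0.1]
[0.0191, -0.0105, -0.0147, -1.5, -0.3, 0.1]
[0.0187, 0.0, 0.0, 0.0, 0.0, 0.0]
[0.0187, 0.0, 0.0, 0.0, 0.0, 0.0]
[0.0187, 0.0, 0.0, 0.0, -0.0, 0.0]
```

View pics/s2c.png

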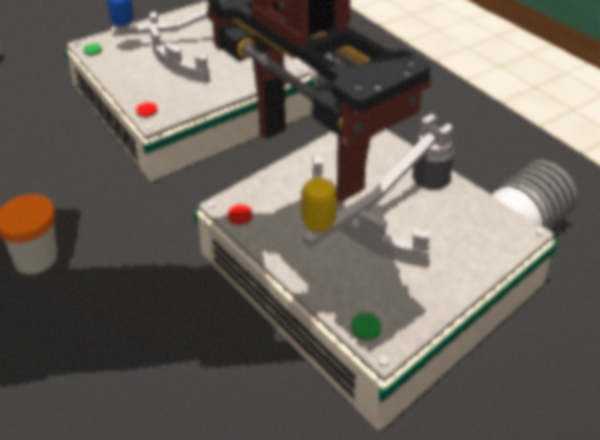

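Call:
{"api": "carry_out", "payload": {"commands": [[0.008,-0.011,-0.014,-1.5,-0.3,0],[0.008,-0.011,-0.015,-1.5,-0.3,0],[0,0,0,0,0,0]]}}

```text
t: 2.68
ee_pos: [549.3, -211.7, 191.1]
orientation: [2.156, 0.135, -2.157]
ft_force: [-0.5, -0.3, 0.3]
width: 87.8
```

Run:
```python
from h import *
st()
p,B=knob_pose(A0,0,-16)
plan([(p,B,4)])
t=grab('top','t3.png');print(blobs(t,'yellow'))
cv2.imwrite('pics/t3c.png',cv2.resize(t['pixels'][150:300,350:550],(600,450)))
```

```text
t 2.675 q [-0.39  0.41  1.74 -0.    1.    1.06] p [ 549.3 -211.7  191.1] F [-0.5 -0.3  0.3] w 87.8
[0.0193, -0.0009, 0.0008, -0.1, 0.0, -0.0]
[0.0193, -0.0009, 0.0008, -0.1, 0.0, -0.0]
[0.0193, -0.0009, 0.0008, -0.1, 0.0, -0.0]
[0.0193, -0.0009, 0.0008, -0.1, 0.0, -0.0]
[]
```

View pics/t3c.png

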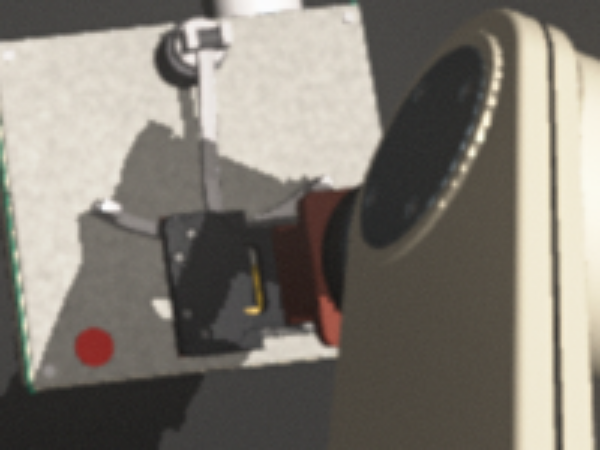

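The top view shows the knob hidden under the gripper body, which is square across the lever (lever at x≈208 in the crop). I'm descending.

Call:
{"api": "carry_out", "payload": {"commands": [[0.019,-0.001,0.001,0,0,0],[0.019,-0.001,0.001,0,0,0],[0.019,-0.001,0.001,0,0,0],[0.019,0,0.001,0,0,0],[0,0,0,0,0,0]]}}

```text
t: 3.35
ee_pos: [544.0, -205.2, 115.2]
orientation: [2.152, 0.141, -2.151]
ft_force: [-0.4, 0.7, -0.2]
width: 87.7
```

Run:
```python
from h import *
st()
s=grab('side','s4.png');cv2.imwrite('pics/s4c.png',cv2.resize(s['pixels'][200:380,220:460],(720,540)))
```

```text
t 3.35 q [-0.38  0.5   1.8  -0.    0.84  1.06] p [ 544.  -205.2  115.2] F [-0.4  0.7 -0.2] w 87.7
```

View pics/s4c.png

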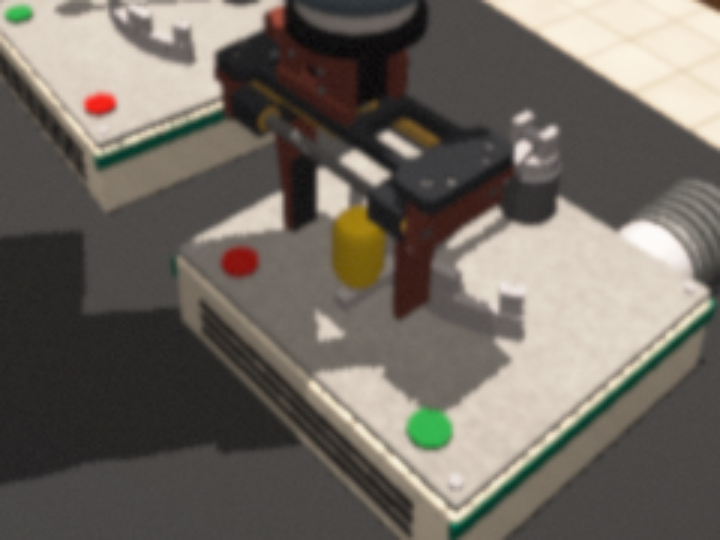

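Crop s4: the fingertips at about (300,225) and (408,310) straddle the knob at (358,248), so it lies between the pads. Now I close.

Call:
{"api": "carry_out", "payload": {"commands": [[0,0.003,-0.001,0,0,0],[0,0,0,0,0,0],[0,0,0,0,0,0],[0,0,0,0,0,0],[0,0,0,0,0,0],[0,0,0,0,0,0]], "grip": 1}}

```text
t: 4.15
ee_pos: [547.8, -208.9, 119.2]
orientation: [2.157, 0.139, -2.144]
ft_force: [-0.0, 1.0, 0.3]
width: 31.5
```

Run:
```python
from h import *
st()
o=ctrl.get_obs();p=o['ee_pos'];print('rel pivot',(p-PV).round(1),np.linalg.norm((p-PV)[:2]),np.degrees(np.arctan2(*(p-PV)[[1,0]])))
h=p[2]-130
L=0.25
g=[]
print('lift');plan([(*knob_pose(A0,L*i/4,h),1) for i in range(1,5)])
print('all');plan([(*knob_pose(A0,L,h),4)]+[(*knob_pose(A0+(A1-A0)*i/8,L,h),1) for i in range(1,9)])
```

```text
t 4.15 q [-0.38  0.5   1.79 -0.    0.84  1.05] p [ 547.8 -208.9  119.2] F [-0.   1.   0.3] w 31.5
rel pivot [-156.5  -21.1  -10.8] 157.89843658335909 -172.3151262155707
lift
[-0.01, -0.0006, 0.0024, 0.2, -3.9, -0.3]
[-0.01, -0.0, 0.0004, -0.0, -3.6, -0.0]
[-0.01, 0.0, 0.0004, 0.0, -3.6, -0.0]
[-0.01, 0.0, 0.0004, -0.0, -3.6, 0.0]
all
[-0.01, -0.0001, -0.0001, 0.0, -3.7, -0.1]
[-0.01, -0.0001, 0.0005, 0.0, -3.7, -0.1]
[-0.0099, -0.0001, 0.0012, 0.0, -3.7, -0.1]
[-0.0098, -0.0002, 0.0018, 0.0, -3.7, -0.1]
[-0.0001, 0.0086, -0.0002, -3.0, 0.0, 0.8]
[-0.0001, 0.0086, -0.0002, -3.0, 0.0, 0.8]
[-0.0001, 0.0086, -0.0002, -3.0, -0.0, 0.8]
[-0.0001, 0.0086, -0.0002, -3.0, 0.0, 0.8]
[-0.0001, 0.0086, -0.0002, -3.0, 0.0, 0.8]
[-0.0001, 0.0086, -0.0002, -3.0, -0.0, 0.8]
[-0.0001, 0.0086, -0.0002, -3.0, -0.0, 0.8]
[-0.0001, 0.0086, -0.0002, -3.0, -0.0, 0.8]
```

Call:
{"api": "carry_out", "payload": {"commands": [[-0.01,0,0,0,-3.6,0],[-0.01,0,0.0005,0,-3.6,0],[-0.01,0,0.0005,0,-3.6,0],[-0.01,0,0.0005,0,-3.6,0]]}}

```text
t: 4.65
ee_pos: [550.0, -208.3, 159.1]
orientation: [1.859, 0.117, -2.396]
ft_force: [1.7, -0.4, -3.4]
width: 31.0
```

```bash
cat >> h.py <<'E'
def where():
    "knob centre estimate from the held pose: swing heading deg, lift"
    o=ctrl.get_obs();p=o['ee_pos'];B=Ro.from_rotvec(o['orientation']).as_matrix()
    d=p-PV;z=B[:,2]
    print('TCP rel',d.round(1),'swing',round(np.degrees(np.arctan2(d[1],d[0]))%360-A0,1),'tool heading',round(np.degrees(np.arctan2(z[1],z[0]))%360-A0,1),'pitch',round(np.arcsin(z[2]),3))
E
python3 - <<'E'
from h import *
st();where()
print(blobs(grab('side','s5.png'),'yellow'))
plan([(*knob_pose(A0+(A1-A0)*i/8,.25,-11),1) for i in range(1,9)])
E
```

```text
t 4.65 q [-0.32  0.55  1.61 -0.12  1.21  1.17] p [ 550.  -208.3  159.1] F [ 1.7 -0.4 -3.4] w 31.0
TCP rel [-154.3  -20.5   29.1] swing 0.1 tool heading 0.0 pitch 0.251
[([339.2, 263.2], [332, 249, 17, 30, 346])]
[0.0017, 0.0081, 0.0018, -2.9, 0.3, 0.5]
[-0.0001, 0.0086, -0.0002, -3.0, 0.0, 0.8]
[-0.0001, 0.0086, -0.0002, -3.0, -0.0, 0.8]
[-0.0001, 0.0086, -0.0002, -3.0, 0.0, 0.8]
[-0.0001, 0.0086, -0.0002, -3.0, 0.0, 0.8]
[-0.0001, 0.0086, -0.0002, -3.0, -0.0, 0.8]
[-0.0001, 0.0086, -0.0002, -3.0, -0.0, 0.8]
[-0.0001, 0.0086, -0.0002, -3.0, -0.0, 0.8]
```

Call:
{"api": "carry_out", "payload": {"commands": [[0,0.0085,0,-3,0,0.8],[0,0.0086,0,-3,0,0.8],[0,0.0086,0,-3,0,0.8],[0,0.0086,0,-3,0,0.8]]}}

```text
t: 5.2
ee_pos: [557.8, -241.6, 157.8]
orientation: [1.742, 0.308, -2.245]
ft_force: [0.5, 0.6, -0.4]
width: 31.4
```

Run:
```python
from h import *
st();where()
print(blobs(grab('side','s6.png'),'yellow'))
plan([(*knob_pose(A0+(A1-A0)*i/8,.25,-11),1) for i in range(5,9)])
```

```text
t 5.2 q [-0.34  0.56  1.59 -0.18  1.19  0.95] p [ 557.8 -241.6  157.8] F [ 0.5  0.6 -0.4] w 31.4
TCP rel [-146.5  -53.8   27.8] swing 12.7 tool heading 12.9 pitch 0.252
[([355.4, 273.3], [347, 259, 19, 30, 429])]
[-0.0007, 0.0071, 0.0018, -2.5, 0.1, 0.3]
[-0.0001, 0.0086, -0.0002, -3.0, -0.0, 0.8]
[-0.0001, 0.0086, -0.0002, -3.0, -0.0, 0.8]
[-0.0001, 0.0086, -0.0002, -3.0, -0.0, 0.8]
```

Call:
{"api": "carry_out", "payload": {"commands": [[0,0.008,0.001,-2.8,0,0.6],[0,0.0086,0,-3,0,0.8],[0,0.0086,0,-3,0,0.8],[0,0.0086,0,-3,0,0.8]]}}

```text
t: 5.75
ee_pos: [572.6, -272.0, 156.4]
orientation: [1.63, 0.475, -2.086]
ft_force: [0.0, 0.9, -2.2]
width: 31.4
```

Run:
```python
from h import *
st();where()
s=grab('side','s7.png');cv2.imwrite('pics/s7c.png',cv2.resize(s['pixels'][200:380,220:460],(720,540)))
print(blobs(s,'yellow'))
plan([(*knob_pose(A1,.25,-11),1)]+[(*knob_pose(A1,.25-.25*i/5,-11),1) for i in range(1,6)])
```

```text
t 5.75 q [-0.37  0.58  1.56 -0.22  1.15  0.74] p [ 572.6 -272.   156.4] F [ 0.   0.9 -2.2] w 31.4
TCP rel [-131.7  -84.2   26.4] swing 25.2 tool heading 25.3 pitch 0.246
[([374.8, 281.0], [365, 267, 21, 30, 501])]
[-0.002, -0.0015, 0.002, 0.5, -0.3, -0.4]
[0.008, -0.0, -0.0007, 0.0, 2.9, -0.0]
[0.008, -0.0, -0.0007, 0.0, 2.9, 0.0]
[0.008, 0.0, -0.0007, 0.0, 2.9, 0.0]
[0.008, -0.0, -0.0007, -0.0, 2.9, -0.0]
[0.008, 0.0, -0.0007, 0.0, 2.9, 0.0]
```

View pics/s7c.png

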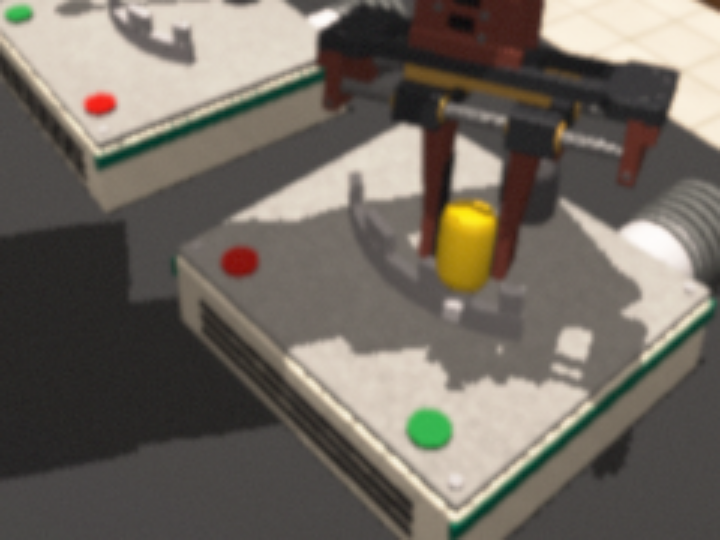

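Crop s7: the knob at (467,245) is held between the fingers above the end notch on the green disc's side. I'm lowering the lever about its hinge.

Call:
{"api": "carry_out", "payload": {"commands": [[0.008,-0.001,0,0,2.9,0],[0.008,0,0,0,2.9,0],[0.008,0,0,0,2.9,0],[0.008,0,0,0,2.8,0]]}}

```text
t: 6.3
ee_pos: [570.9, -273.1, 124.1]
orientation: [1.866, 0.536, -1.92]
ft_force: [3.6, 4.3, -1.6]
width: 31.4
```

Run:
```python
from h import *
st();where()
plan([(*knob_pose(A1,0,-11),1)])
```

```text
t 6.3 q [-0.45  0.56  1.67 -0.04  0.93  0.58] p [ 570.9 -273.1  124.1] F [ 3.6  4.3 -1.6] w 31.4
TCP rel [-133.4  -85.3   -5.9] swing 25.2 tool heading 25.1 pitch 0.031
[0.0051, -0.0007, 0.0015, 0.2, 1.8, -0.5]
```

Call:
{"api": "carry_out", "payload": {"commands": [[0.005,0,0,0,1.8,0],[0.002,0,0,0,0,0],[0.001,0,0,0,0,0]]}}

```text
t: 6.68
ee_pos: [571.3, -272.9, 119.0]
orientation: [1.906, 0.542, -1.891]
ft_force: [-1.7, 2.6, 10.0]
width: 31.0
```

Run:
```python
from h import *
st();where()
```

```text
t 6.675 q [-0.46  0.56  1.68 -0.    0.89  0.54] p [ 571.3 -272.9  119. ] F [-1.7  2.6 10. ] w 31.0
TCP rel [-133.   -85.1  -11. ] swing 25.2 tool heading 24.9 pitch -0.005
```

It has bottomed out: +10 N upward, and the TCP is at the pick-up height (119 mm). I release, then retreat straight up.

Call:
{"api": "carry_out", "payload": {"commands": [[0,0,0,0,0,0],[0,0,0,0,0,0],[0,0,0,0,0,0],[0,0,0,0,0,0],[0,0,0,0,0,0],[0,0,0,0,0,0]], "grip": 0}}

```text
t: 7.42
ee_pos: [570.2, -272.8, 118.6]
orientation: [1.906, 0.542, -1.894]
ft_force: [-0.6, 0.5, -0.3]
width: 86.4
```

Run:
```python
from h import *
st();s=grab('side','s8.png');print(blobs(s,'yellow'))
cv2.imwrite('pics/s8c.png',cv2.resize(s['pixels'][200:380,220:460],(720,540)))
```

```text
t 7.425 q [-0.46  0.56  1.69 -0.    0.89  0.54] p [ 570.2 -272.8  118.6] F [-0.6  0.5 -0.3] w 86.4
[([373.1, 299.5], [364, 286, 19, 28, 422])]
```

View pics/s8c.png

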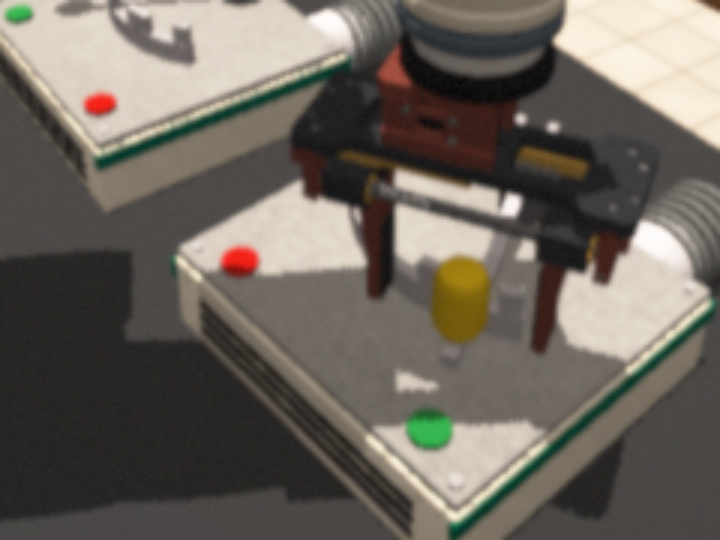

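Crop s8: the fingers are clear on both sides and the knob is at (461,300), low in the end notch and pointing at the green disc at (430,430). I retreat up, then back toward the robot.

Call:
{"api": "carry_out", "payload": {"commands": [[-0.02,0,0,0,0,0],[-0.03,0,0,0,0,0],[-0.04,0,0,0,0,0],[-0.04,0,0,0,0,0],[-0.02,0,0.04,0,0,0],[0,0,0.05,0,0,0],[0,0,0.05,0,0,0],[0,0,0,0,0,0]]}}

```text
t: 8.48
ee_pos: [449.6, -349.3, 284.4]
orientation: [1.908, 0.534, -1.882]
ft_force: [0.4, 0.2, -0.2]
width: 87.7
```

Run:
```python
from h import *
st()
t=grab('top','t9.png');s=grab('side')
Y=[blobs(d,'yellow') for d in(t,s)];Bl=[blobs(d,'blue') for d in(t,s)];print(Y,Bl)
if Y[0]: 
  k,e=tri(t,Y[0][0][0],s,Y[1][0][0]);d=k-PV
  print('yellow',k.round(1),e,'r',np.linalg.norm(d[:2]),'swing',np.degrees(np.arctan2(d[1],d[0]))%360-A0)
cv2.imwrite('pics/t9c.png',cv2.resize(t['pixels'][130:320],(800,238)))
```

```text
t 8.475 q [-0.68  0.26  1.71  0.    1.15  0.32] p [ 449.6 -349.3  284.4] F [ 0.4  0.2 -0.2] w 87.7
[[([469.7, 233.8], [463, 227, 15, 15, 182])], [([372.1, 299.2], [364, 285, 18, 29, 373])]] [[([183.2, 242.9], [174, 235, 20, 16, 263]), ([480.6, 335.0], [476, 315, 11, 41, 126]), ([509.1, 344.7], [481, 317, 57, 56, 2185])], [([239.7, 182.8], [234, 174, 13, 19, 197]), ([50.9, 244.3], [1, 222, 104, 41, 250])]]
yellow [ 567.  -277.1  136.8] 7.375391045458939 r 163.76631762840563 swing 25.606702716094844
```

View pics/t9c.png

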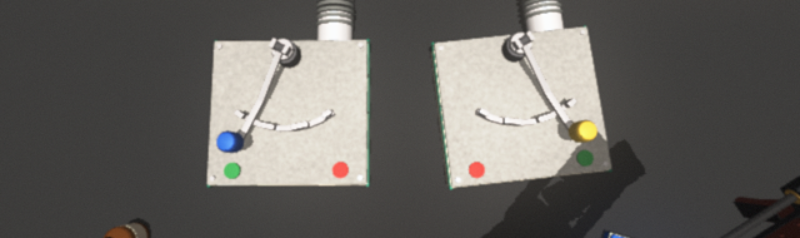

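The top view shows the yellow knob at (585,130), in line with its green disc at (585,158), and the blue lever unmoved. The triangulated knob height is 136.8 mm, against 136.2 by the same method when it was known to be down.

```bash
python3 -c "
from workcell import ctrl
print(ctrl.close_job())"
```

```text
the job is handed in; nothing more can be done
None
```

The yellow-knobbed lever is now down in the end notch beside its green disc. I lifted it about 40 mm, swung it about 25° and lowered it home. I then let go, moved the gripper clear and handed the job in at about 8.6 s.

**Fully down:** On lowering, the tool met a firm stop with about 10 N of upward force. The tool height was 119 mm, the same as when I first gripped the knob in the middle notch. After release, the camera put the knob height at 136.8 mm, against 136.2 mm by the same method when it was known to be down.

**Right notch:** The final swing measured 25.2° from the arm and 25.6° from the cameras, against a nominal 25°.

**Other lever:** The blue knob shows no movement, with its image positions the same to within 0.1 pixel.

**Disagreements:** The triangulated knob heights read about 6 mm above the nominal 130 mm both times. The two camera rays missed each other by 4 mm at the start and 7 mm at the end. I put this down to colour-patch shading, so I relied on the before-and-after comparison instead. No check failed.

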